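# Seat the red marker bolt in the truck baseplate

## Robot

A 6-joint arm with a two-finger parallel gripper is mounted at the origin on the work surface. World frame = base frame: x ahead of the robot, y to its left, z up, the work surface at z = 0. Lengths are in m, angles in rad, forces in N, time in s.
With the tool pointing down it reaches from about 0.375 to 0.9 m from the base axis. Payload 3.1 kg.
Tool frame: the origin (TCP) lies where the fingers leave the gripper's body, on its centre line; the fingertips stand 73 mm ahead of it and the grasp point (between the pads) lies 54 mm ahead of it; z points along the fingers, y is the line along which they close (so a half turn about z gives the same grasp; the last joint's range is limited). The gripper opens to 85 mm and grips with 20 to 120 N. Pads are 22 mm wide; open, the fingers measure 114 mm over their backs; the gripper's body (76 mm by 85 mm) begins 54 mm behind the grasp point. The pads swing forward as they close: fully open they stand 13 mm farther back than shut.
Start: joints at [-1.516, 0.527, 1.433, -0, 1.181, -0.178], TCP at [0.144, -0.608, 0.304] pointing down, gripper open.
Joint ranges: [-3.08, 3.08], [-0.75, 2.2], [0.22, 2.44], [-1.43, 4.57], [0, 2.65], [-2.85, 2.85]. Speed limits (rad/s): [2.79, 2.79, 3.14, 3.14, 3.14, 3.14].

## Interface

Orientations are given as a unit quaternion [x, y, z, w].
In Python, from station import manip gives the robot as it stands.
- The arm moves only by the shell command python3 -m crank 'ROWS' [FORCE]. ROWS is JSON, a list of rows, each an object with "dp": the shift along the tool's x, y, z normalised to -1 to 1, where 1 is 50 cm, a list of three; "delta_rot": the turn, a rotation vector about the tool's x, y, z normalised to -1 to 1, where 1 is 2 pi rad, a list of three; "fingers": the opening, from -1 (shut) to 1 (fully open). A call has 1 to 12 rows; each row shifts and turns the commanded pose from where the row before left it, along the tool's axes as they then stand; what a row does not reach is not made up. A row lasts 1/12 s, in which the tool goes at most 41.7 mm and 7.16 degrees, less where a joint would pass 70% of its speed; a pose out of reach is approached as far as the arm can. A call with a number of a shift or a turn outside -1 to 1 is refused whole. A call with a gripper value outside its range is refused whole. The fingers move at their own pace and stop on an object; FORCE is the grip in N (left out, the last holds). Time passes only in rows, so rows that do not move let the fingers close. It gives the time, the measured TCP pose, the force, the opening and the grip force at its end, in the units of the state.
- manip.sense(): the state, without advancing time (a new reading comes with each control period).
- manip.snapshot(name): name is "side" or "top" or "wrist"; returns (picture, depth): 400x640x3 uint8, red, green, blue; 400x640 float32, m along the optical axis (not along the pixel's ray), 0 where there is no reading.
- manip.camera_model(name): a dict with "fx", "fy", "cx", "cy" (pixels), "origin" and "attitude" of the camera in the world. Camera axes: x right, y up, looking along -z (the intrinsics and any distortion apply to the point x, -y, -z); pixel columns grow to the right and rows downward; lengths in m; the calibration is good to about 2 mm. A picture is of the moment at which its call begins: read the wrist's pose just before it. camera_model takes no time and is no camera call; for the wrist camera it gives the pose at the moment of the call.
- manip.sign_off(): hands the job in; it is judged then, once.
The state is a dict: "t": time; "q": joint angles; "qd": joint speeds; "tau": joint torques, N m; "tcp_pos": TCP position; "tool_rot": TCP orientation; "force": force on the tool from outside, world axes, zero at the start; "ft_torque": the same for the moment, N m; "finger_gap": opening from 0.0 (shut) to 1.0 (fully open); "gripper_force": force on a finger pad.
Only numpy, scipy, OpenCV 4.12 (cv2) and the standard library are available. Lean on these libraries where they do the work, as an engineer would, in place of code of your own. Each camera call takes 0.05 s, during which the arm holds its last target. There are 200 camera calls.

## Task

Four bolts stand a little proud in the aluminium skateboard truck baseplate that lies flat side up in its wooden cradle. With the fingertips, gently press the red marker bolt down until its head is fully home on its washer, then withdraw, leaving the three plain bolts standing as they are. Do not pull any bolt up, and leave the purple wheels, the jar of spacers and the chrome skate tool where they are.

Things in the scene. Friction and masses are not known exactly. Their poses are not given: they have to be found in the camera images.
- cradle: Fixed wooden cradle 130 x 90 mm with an aluminium truck baseplate (94 x 60 x 6 mm, long side along the cradle's x) on top; the plate's flat upper face is 40 mm above the worktop. Origin: centre of the underside, on the worktop; z up. The four bolts stand upright at x = +-32 mm, y = +-21 mm in its frame; which of the four places is the red bolt's varies.
- red_bolt_top (a point): Top centre of the red bolt's head (head 13 mm across, 4 mm thick, shank 5 mm). It starts 51 to 54 mm above the worktop and is 46 mm above it when the head is fully home on the thin black nylon washer (18 mm across, 2 mm thick) that lies on the plate under it.
- red_bolt (a joint): How far the red bolt is pressed in, m, straight down: starts at 0 to 0.003, 0.008 = head fully home on its washer (a hard stop: the force rises steeply there, so press at 20 mm/s or slower); negative = pulled up. A tight fit: it moves at about 2 N and stays where it is left.
- plain_a_top (a point): Top centre of the head of a plain dark steel bolt in the same baseplate; same size and travel as the red one. To be left standing as it is.
- plain_b_top (a point): Top centre of the head of a plain dark steel bolt in the same baseplate; same size and travel as the red one. To be left standing as it is.
- plain_c_top (a point): Top centre of the head of a plain dark steel bolt in the same baseplate; same size and travel as the red one. To be left standing as it is.
- plain_a (a joint): How far that plain bolt is pressed in, m; same scale and friction as the red bolt's joint.
- plain_b (a joint): How far that plain bolt is pressed in, m; same scale and friction as the red bolt's joint.
- plain_c (a joint): How far that plain bolt is pressed in, m; same scale and friction as the red bolt's joint.
- wheel_a_mid (a point): Centre of a loose purple skate wheel lying flat, 54 mm across, 32 mm high; this point is half-way up.
- wheel_b_mid (a point): Centre of a loose purple skate wheel lying flat, 54 mm across, 32 mm high; this point is half-way up.
- jar_mid (a point): Centre of the loose glass jar of spacers, 64 mm across, 68 mm high; this point is half-way up.
- skate_tool_mid (a point): Point on the shaft of the loose chrome T-shaped skate tool lying flat, 16 mm high; shaft along its x from -66 mm to the 76 mm crossbar, along its y, at +43 mm; this point is 8 mm above the worktop.

How it is judged:
By the outcome, as a careful person would: the job done as asked, in the order asked, and still so for the second after the job is handed in, with the robot touching nothing.
It also fails if it takes over 32 s, if anything falls off the work surface, if the arm or the gripper's body presses on something with over 40 N, if the wrist force passes 120 N, or if a joint passes its speed limit or range.

## Working session

There is one attempt and no reset: what is moved stays moved. The work goes in short steps, Python scripts to look and compute and a shell command to move; the robot and the scene stay as the last step left them, time stands still between calls to the robot, and variables do not carry over. Pictures are saved under pics/ and viewed, at most 10 in all, crops included, and the job is handed in when it is done.

```bash
mkdir -p pics; cat > h.py <<'E'
import numpy as np,cv2
from station import manip
from scipy.spatial.transform import Rotation as R
def cam(n):
    c=manip.camera_model(n); a=np.array(c['attitude'],float)
    A=a if a.shape==(3,3) else R.from_quat(a).as_matrix()
    return c,A,np.array(c['origin'])
def ray(n,u,v,c=None):
    c,A,o=c or cam(n)
    return o,A@np.array([(u-c['cx'])/c['fx'],-(v-c['cy'])/c['fy'],-1.])
def px(n,p,c=None):
    c,A,o=c or cam(n); q=A.T@(np.array(p)-o); return c['cx']-c['fx']*q[0]/q[2], c['cy']+c['fy']*q[1]/q[2]
def tri(r1,r2):
    (o1,d1),(o2,d2)=r1,r2
    t=np.linalg.lstsq(np.c_[d1,-d2],o2-o1,rcond=None)[0]
    a,b=o1+t[0]*d1,o2+t[1]*d2; return (a+b)/2,np.linalg.norm(a-b)
E
python3 - <<'E'
from h import *
s=manip.sense();print(s['t'],s['tcp_pos'],s['tool_rot'],s['force'],s['finger_gap'])
for n in('top','side'):
    p,d=manip.snapshot(n);cv2.imwrite(f'pics/{n}0.png',p[:,:,::-1]);np.save(n+'0.npy',d);print(manip.camera_model(n))
    h=cv2.cvtColor(p,cv2.COLOR_RGB2HSV);m=(((h[...,0]<6)|(h[...,0]>174))&(h[...,1]>150)&(h[...,2]>70)).astype('uint8')
    k,_,st,ce=cv2.connectedComponentsWithStats(m)
    for i in range(1,k):
        if st[i,4]>8:print(n,ce[i],st[i])
E
```

```text
0.0 [ 0.14418228 -0.60754543  0.30292904] [ 9.93229963e-01  1.16159595e-01  6.38914579e-05 -1.08883424e-03] [-0.40509072  0.37474049  0.38693213] 1.0023124040800702
{'fx': 442.3302935695415, 'fy': 442.3302935695415, 'cx': 320.49376958894135, 'cy': 196.02296027103864, 'origin': array([0.49229971, 0.05476246, 0.96977077]), 'attitude': array([-0.04728198,  0.04765281,  0.70901506, -0.70199094])}
top [289.6969697  253.90909091] [287 251   6   7  33]
{'fx': 510.4247468801619, 'fy': 510.4247468801619, 'cx': 316.23951384989334, 'cy': 208.18305233267628, 'origin': array([0.18580408, 0.60843834, 0.51491188]), 'attitude': array([-0.16846751,  0.4631088 ,  0.82488042, -0.27698598])}
side [361.75609756 277.09756098] [359 274   7   8  41]
```

View pics/top0.png

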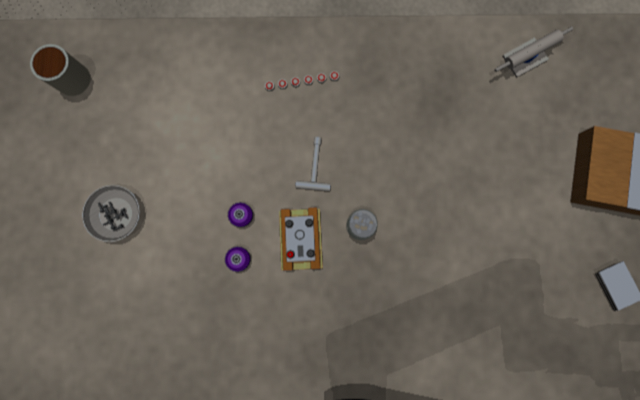

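View pics/side0.png

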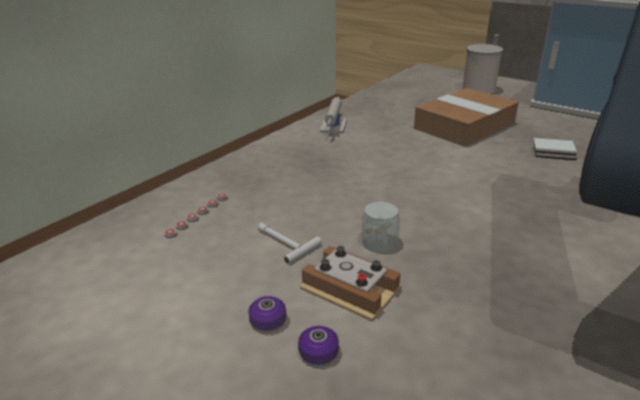

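```bash
python3 - <<'E'
from h import *
P,e=tri(ray('top',289.7,253.9),ray('side',361.8,276.5));print(P,e)
E
```

```text
[0.49655711 0.11800306 0.05258044] 0.0006382329989364078
```

The red bolt is at the near-left place of the cradle: top (290,254), side (362,277). It triangulates to (0.497, 0.118, 0.0526), and the height fits the given 51–54 mm. The wheels are to its left, the jar to the right and the tool beyond. I'll close the fingers and travel above it.

```bash
python3 -m crank '[{"dp":[0.0625,-0.047,0],"delta_rot":[0,0,0],"fingers":-1},{"dp":[0.0625,-0.047,0],"delta_rot":[0,0,0],"fingers":-1},{"dp":[0.0625,-0.047,0],"delta_rot":[0,0,0],"fingers":-1},{"dp":[0.0625,-0.047,0],"delta_rot":[0,0,0],"fingers":-1},{"dp":[0.0625,-0.047,0],"delta_rot":[0,0,0],"fingers":-1},{"dp":[0.0625,-0.047,0],"delta_rot":[0,0,0],"fingers":-1},{"dp":[0.0625,-0.047,0],"delta_rot":[0,0,0],"fingers":-1},{"dp":[0.0625,-0.047,0],"delta_rot":[0,0,0],"fingers":-1},{"dp":[0.0625,-0.047,0],"delta_rot":[0,0,0],"fingers":-1},{"dp":[0.0625,-0.047,0],"delta_rot":[0,0,0],"fingers":-1}]' 20
python3 -m crank '[{"dp":[0.035,-0.07,0.02],"delta_rot":[0,0,0],"fingers":-1},{"dp":[0.035,-0.07,0.02],"delta_rot":[0,0,0],"fingers":-1},{"dp":[0.035,-0.07,0.02],"delta_rot":[0,0,0],"fingers":-1},{"dp":[0.035,-0.07,0.02],"delta_rot":[0,0,0],"fingers":-1},{"dp":[0.035,-0.07,0.02],"delta_rot":[0,0,0],"fingers":-1},{"dp":[0.035,-0.07,0.02],"delta_rot":[0,0,0],"fingers":-1},{"dp":[0.035,-0.07,0.02],"delta_rot":[0,0,0],"fingers":-1},{"dp":[0.035,-0.07,0.02],"delta_rot":[0,0,0],"fingers":-1},{"dp":[0.035,-0.07,0.02],"delta_rot":[0,0,0],"fingers":-1},{"dp":[0.035,-0.07,0],"delta_rot":[0,0,0],"fingers":-1},{"dp":[0.03,-0.06,0],"delta_rot":[0,0,0],"fingers":-1},{"dp":[0,0,0],"delta_rot":[0,0,0],"fingers":-1}]'
python3 - <<'E'
from h import *
s=manip.sense();c=cam('wrist')
p,d=manip.snapshot('wrist');cv2.imwrite('pics/w1.png',p[:,:,::-1])
T=R.from_quat(s['tool_rot']).as_matrix();P=np.array([.4966,.118,.0526])
print(T,s['tcp_pos'],s['force'],s['finger_gap'],c[0]);print(T.T@(P-s['tcp_pos']),px('wrist',P,c))
h=cv2.cvtColor(p,cv2.COLOR_RGB2HSV);m=(((h[...,0]<6)|(h[...,0]>174))&(h[...,1]>150)&(h[...,2]>70)).astype('uint8')
k,_,st,ce=cv2.connectedComponentsWithStats(m)
for i in range(1,k):
    if st[i,4]>30:print(ce[i],st[i])
E
```

```text
t: 0.93
tcp_pos: [0.3948, -0.3055, 0.3037]
tool_rot: [0.993, 0.116, -0.0, -0.0]
force: [0.3, -0.8, -0.4]
finger_gap: 0.0
gripper_force: 0.0
t: 1.93
tcp_pos: [0.4921, 0.1113, 0.2136]
tool_rot: [0.993, 0.119, 0.001, -0.001]
force: [0.3, 0.4, -0.3]
finger_gap: -0.002
gripper_force: 0.0
[[ 0.97165216  0.23640999  0.00154807]
 [ 0.23640736 -0.97165254  0.00170633]
 [ 0.00190758 -0.00129199 -0.99999735]] [0.49211383 0.11125284 0.21362062] [ 0.30359398  0.41897754 -0.27046708] -0.0016580722489641833 {'fx': 300.30293270047366, 'fy': 300.30293270047366, 'cx': 322.75212311953925, 'cy': 196.73433105331588, 'origin': array([0.56757753, 0.13034843, 0.28386345]), 'attitude': array([-0.11852216,  0.09392177, -0.61074703,  0.77725109])}
[ 0.00564691 -0.00528728  0.16103865] (np.float64(317.1822643448703), np.float64(196.05894501753448))
[316.31794872 194.27179487] [308 187  17  16 195]
```

View pics/w1.png

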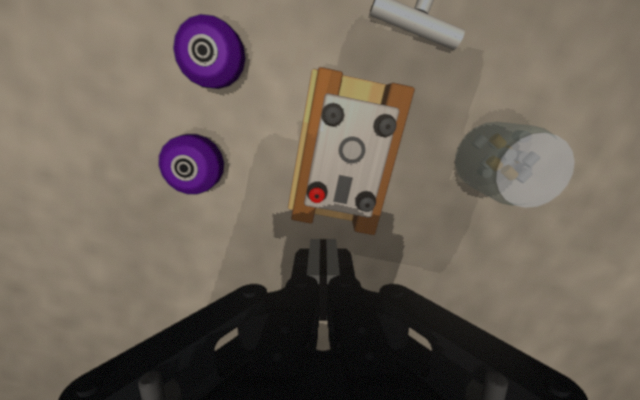

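The wrist view shows the red bolt at (316,194), within 2 px of the prediction at (317,196). The shut fingertips are at about (323,240), just short of it, and the neighbouring bolts are well clear. Next I centre over it and descend to about 7 mm above.

```bash
python3 -m crank '[{"dp":[0.007,-0.0057,0.02],"delta_rot":[0,0,0],"fingers":-1},{"dp":[0.007,-0.0057,0.04],"delta_rot":[0,0,0],"fingers":-1},{"dp":[0,0,0.04],"delta_rot":[0,0,0],"fingers":-1},{"dp":[0,0,0.04],"delta_rot":[0,0,0],"fingers":-1},{"dp":[0,0,0.02],"delta_rot":[0,0,0],"fingers":-1},{"dp":[0,0,0],"delta_rot":[0,0,0],"fingers":-1},{"dp":[0,0,0],"delta_rot":[0,0,0],"fingers":-1}]'
python3 - <<'E'
from h import *
s=manip.sense();print(s['tcp_pos'],s['force'])
p,d=manip.snapshot('side');a=cv2.resize(p[220:320,300:430],None,fx=6,fy=6,interpolation=cv2.INTER_CUBIC)
cv2.imwrite('pics/s1.png',a[:600,:780,::-1])
E
```

```text
t: 2.57
tcp_pos: [0.4965, 0.1124, 0.1334]
tool_rot: [0.993, 0.115, -0.001, -0.0]
force: [-0.4, -0.4, 0.3]
finger_gap: -0.0
gripper_force: 0.0
[0.49651546 0.11240726 0.13337139] [-0.38533481 -0.38527112  0.28353553]
```

View pics/s1.png

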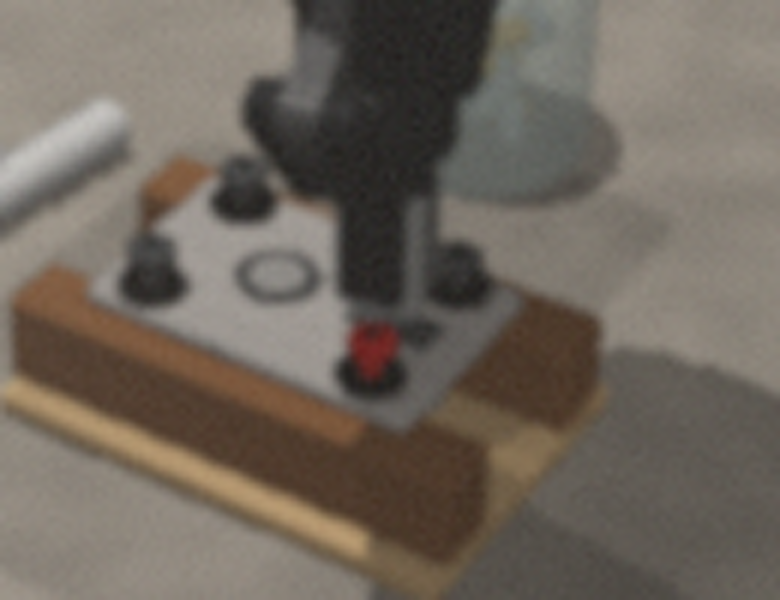

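The tip sits just above the red head but about 6 mm too far toward −y: tips at crop (385,300), bolt at (373,340). I'll correct this and lower slowly.

```bash
python3 -m crank '[{"dp":[0.005,-0.011,0],"delta_rot":[0,0,0],"fingers":-1},{"dp":[0,0,0],"delta_rot":[0,0,0],"fingers":-1},{"dp":[0,0,0.003],"delta_rot":[0,0,0],"fingers":-1},{"dp":[0,0,0.003],"delta_rot":[0,0,0],"fingers":-1},{"dp":[0,0,0],"delta_rot":[0,0,0],"fingers":-1},{"dp":[0,0,0],"delta_rot":[0,0,0],"fingers":-1}]'
python3 - <<'E'
from h import *
for i in range(3):
    p,d=manip.snapshot('side');s=manip.sense();print(s['tcp_pos'],s['force'])
a=cv2.resize(p[220:320,300:430],None,fx=6,fy=6,interpolation=cv2.INTER_CUBIC)
cv2.imwrite('pics/s2.png',a[:600,:780,::-1])
E
```

```text
t: 3.12
tcp_pos: [0.4979, 0.1194, 0.131]
tool_rot: [0.993, 0.116, 0.0, 0.0]
force: [0.5, 0.9, 0.3]
finger_gap: 0.003
gripper_force: 0.0
[0.49789133 0.11936448 0.13099225] [ 0.79260846  0.54426908 -0.30454887]
[0.49792163 0.11933232 0.13097647] [ 0.79375743 -0.55648831  0.96092365]
[0.49794126 0.11931428 0.13094746] [-0.16801348 -0.02060356 -0.49086849]
```

View pics/s2.png

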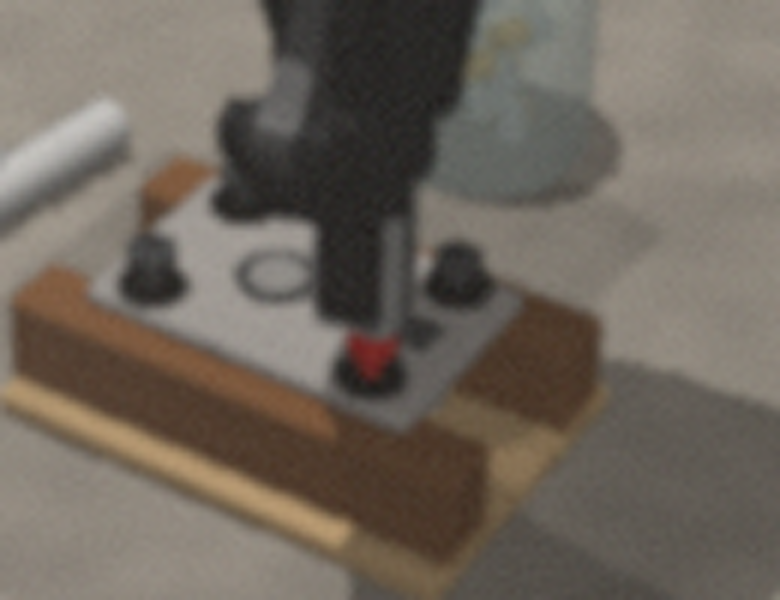

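The fingertips are now over the red head and no other bolt is under them. Now the press, at about 15 mm/s.

```bash
python3 -m crank '[{"dp":[0,0,0.003],"delta_rot":[0,0,0],"fingers":-1},{"dp":[0,0,0.003],"delta_rot":[0,0,0],"fingers":-1},{"dp":[0,0,0.003],"delta_rot":[0,0,0],"fingers":-1},{"dp":[0,0,0.003],"delta_rot":[0,0,0],"fingers":-1},{"dp":[0,0,0.003],"delta_rot":[0,0,0],"fingers":-1}]'
python3 -m crank '[{"dp":[0,0,0.002],"delta_rot":[0,0,0],"fingers":-1},{"dp":[0,0,0.002],"delta_rot":[0,0,0],"fingers":-1},{"dp":[0,0,0],"delta_rot":[0,0,0],"fingers":-1}]'
```

```text
t: 3.68
tcp_pos: [0.4979, 0.1193, 0.1233]
tool_rot: [0.993, 0.116, -0.0, -0.0]
force: [-0.6, 0.7, 1.9]
finger_gap: -0.001
gripper_force: 1.0
t: 3.93
tcp_pos: [0.4979, 0.1193, 0.1212]
tool_rot: [0.993, 0.116, -0.0, -0.0]
force: [-0.5, 1.0, -0.8]
finger_gap: 0.0
gripper_force: 0.0
```

```bash
python3 -m crank '[{"dp":[0,0,0.002],"delta_rot":[0,0,0],"fingers":-1},{"dp":[0,0,0.002],"delta_rot":[0,0,0],"fingers":-1}]'
python3 -m crank '[{"dp":[0,0,0.001],"delta_rot":[0,0,0],"fingers":-1},{"dp":[0,0,0.001],"delta_rot":[0,0,0],"fingers":-1}]'
```

```text
t: 4.1
tcp_pos: [0.4979, 0.1193, 0.1194]
tool_rot: [0.993, 0.116, 0.0, -0.0]
force: [-0.7, 0.7, 1.8]
finger_gap: 0.001
gripper_force: 0.9
t: 4.27
tcp_pos: [0.498, 0.1193, 0.1186]
tool_rot: [0.993, 0.116, 0.0, 0.0]
force: [-1.9, -0.1, 9.1]
finger_gap: -0.002
gripper_force: 4.4
```

```bash
python3 -m crank '[{"dp":[0,0,0.001],"delta_rot":[0,0,0],"fingers":-1},{"dp":[0,0,0],"delta_rot":[0,0,0],"fingers":-1}]'
python3 -m crank '[{"dp":[0,0,-0.003],"delta_rot":[0,0,0],"fingers":-1},{"dp":[0,0,-0.01],"delta_rot":[0,0,0],"fingers":-1},{"dp":[0,0,-0.04],"delta_rot":[0,0,0],"fingers":-1},{"dp":[0,0,-0.06],"delta_rot":[0,0,0],"fingers":-1},{"dp":[-0.03,0,-0.06],"delta_rot":[0,0,0],"fingers":-1},{"dp":[-0.05,0,-0.03],"delta_rot":[0,0,0],"fingers":-1},{"dp":[-0.03,0,0],"delta_rot":[0,0,0],"fingers":-1},{"dp":[0,0,0],"delta_rot":[0,0,0],"fingers":-1}]'
python3 - <<'E'
from h import *
p,d=manip.snapshot('side');a=cv2.resize(p[220:320,300:430],None,fx=6,fy=6,interpolation=cv2.INTER_CUBIC)
cv2.imwrite('pics/s3.png',a[:600,:780,::-1])
E
```

```text
t: 4.43
tcp_pos: [0.4979, 0.1193, 0.1186]
tool_rot: [0.993, 0.116, 0.0, 0.0]
force: [-1.5, -0.6, 7.7]
finger_gap: -0.001
gripper_force: 3.7
t: 5.1
tcp_pos: [0.441, 0.1066, 0.2203]
tool_rot: [0.993, 0.116, -0.001, -0.0]
force: [-0.4, -0.1, -0.2]
finger_gap: -0.001
gripper_force: 0.0
```

View pics/s3.png

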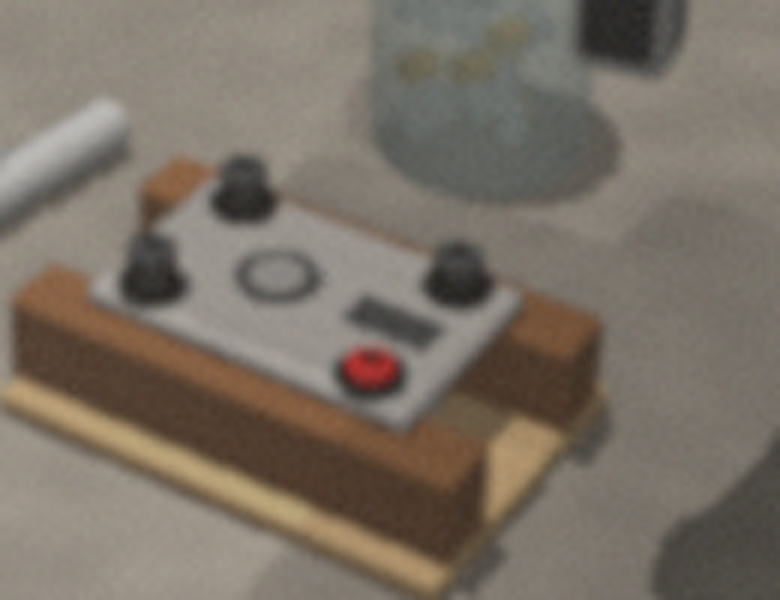

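The red head now sits on its washer at crop (370,370), and the three plain bolts stand as before. Pressing 0.5 mm further did not move the TCP, which confirms the hard stop.

```bash
python3 -c "
from station import manip
print(manip.sign_off())"
```

```text
the job is handed in; nothing more can be done
None
```

The red bolt is pressed fully home on its washer, the fingers are withdrawn clear, the plain bolts, wheels, jar and skate tool were not touched, and the job is handed in at about 5 s on the robot's clock.

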